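# Feel out the clear socket and seat a punch

## Task

Two of the three sockets of the steel punch holder still have a broken stub lying at the bottom. Holding the feeler pin, feel down the sockets until its tip stands gently on the bare floor of the one that is clear, and put the pin back in its stand. Then press the new punch fully home into that clear socket, collar down on the holder and upright, without forcing the holder, let go, and leave the other things on the bench alone.

Things in the scene. Friction and masses are not known exactly. Their poses are not given: they have to be found in the camera images.
- holder: steel punch holder fixed to the bench: block 70 mm along its x, 190 mm along its y, 62 mm high, with a bolted ear 30 mm long, up to 19 mm high, past each y end. Origin at the centre of its underside, on the bench; z up. Three equal round sockets straight down from its top. It is marked (job spoilt) if the contact forces on it add up to over 80 N, the squeeze of a spring ball (up to 30 N) included: keep pushes under 40 N.
- socket0 (a point): centre of the mouth of a socket, in the holder's top face (62 mm above the bench), 60 mm to the holder's +y of the middle one. Each of the three sockets is 17.2 mm across with a 2 mm chamfer at the mouth, and 42 mm deep (bare floor 20 mm above the bench).
- socket1 (a point): centre of the mouth of the middle socket, at the centre of the holder's top face. In two of the three sockets a loose steel stub 14.8 mm across and 8 mm high lies on the floor, so that a tool stops 34 mm down instead of 42 mm; which two differs each time and is not measured.
- socket2 (a point): centre of the mouth of the third socket, 60 mm to the holder's -y of the middle one. In every socket's wall on the holder's +x side a small spring ball, 14 mm below the mouth, stands 2.2 mm into the bore; it gives way sideways at about 6 N, plus 8 N per mm. A centred pin passes it freely; the punch does not drop past it and takes a push of some 5 to 18 N.
- pin_center (a point): feeler pin, standing upright in its stand: 110 mm long; lower 60 mm a steel rod 7 mm across with rounded nose, upper 50 mm an aluminium grip with dark rings, 20 mm across. This point is on its axis half-way up, 55 mm above the tip; z points up along the pin. About 100 g.
- pin: the same feeler pin; origin at its tip, z up along the pin
- pin_stand: fixed wooden block 70 x 70 x 45 mm that holds the pin; origin at the centre of its underside, on the bench
- pin_stand_hole (a point): centre of the mouth of the pin stand's hole, in its top face 45 mm above the bench: 10 mm across, 35 mm deep, 2 mm chamfer; with the pin home the pin's centre is 20 mm above this point
- punch_center (a point): new steel punch, upright in its stand, 250 g, 100 mm long: shank 16 mm across, 40 mm long, tapered to 11 mm over its last 5 mm; collar 30 mm across, 6 mm thick; dark head 22 mm across, 54 mm high. This point: on its axis, 50 mm above the foot, 10 mm above the collar's underside; z up. Fully home the collar lies on the holder's top, the foot 2 mm above bare floor; over a stub it stands 6 mm proud.
- punch: the same punch; origin at the centre of its foot, z up along the punch
- punch_stand: fixed wooden block 70 x 70 x 50 mm with a 19 mm hole 45 mm deep in the middle of its top, in which the punch stands, hanging by its collar; origin at the centre of its underside
- blue_bin: loose blue open parts bin, 110 x 100 x 60 mm, bystander; origin at the centre of its underside
- black_bin: loose black open parts bin, 110 x 100 x 60 mm, bystander; origin at the centre of its underside
- hammer: hammer lying on the bench, bystander; its own x runs along the handle
- grease_tin: closed metal tin 70 mm across and 70 mm high, bystander; origin at the centre of its underside
There are look-alikes about, which are no part of the job. Leave any purple look-alike of the punch alone. Leave any purple look-alike of the pin_stand alone.

How it is judged:
On the way, in this order (a step that is already met when the one before it is completed fails the run):
1. the pin, held by the fingers, stands on the bare floor of the clear socket (tip within 3.5 mm of the floor, which a stub does not allow) ((horizontal distance between pin_center and socket0 below 0.01 m or horizontal distance between pin_center and socket1 below 0.01 m or horizontal distance between pin_center and socket2 below 0.01 m) and z of pin_center in the frame of holder below 0.0785 m and contact force between pin and holder above 0.5 N and contact force between pin and the fingers above 0.5 N), for 0.05 s.
2. the pin is back in its stand and let go, before the punch is in the socket (horizontal distance between pin_center and pin_stand_hole below 0.007 m and z of pin_center in the frame of pin_stand_hole between 0.01 and 0.025 m and contact force between pin and the fingers below 0.1 N and linear speed of pin below 0.03 m/s), for 0.2 s.
At the end, for the whole second after the job is handed in: The punch stands upright (within 0.06 rad) in the clear socket with its collar within 2 mm of the holder's top face and its axis within 3 mm of the socket's, let go and at rest; the pin is back in its stand (down to within 5 mm, within 7 mm of the hole's axis), let go ((horizontal distance between punch_center and socket0 below 0.003 m or horizontal distance between punch_center and socket1 below 0.003 m or horizontal distance between punch_center and socket2 below 0.003 m) and z of punch_center in the frame of holder below 0.074 m and angle between punch_center's own z axis and vertical below 0.06 rad and contact force between each of punch, pin and the fingers below 0.1 N and linear speed of punch below 0.02 m/s and horizontal distance between pin_center and pin_stand_hole below 0.007 m and z of pin_center in the frame of pin_stand_hole between 0.01 and 0.025 m); the robot touches nothing.
It fails at once if the holder is forced: its contact forces add up to more than 80 N (contact force between holder and anything else above 80 N).
It fails at once if the pin or the punch is dropped or tipped over (angle between any of pin_center, punch_center's own z axis and vertical above 0.7 rad).
It fails at once if a bin, the hammer or the tin is moved by more than 20 mm (distance of any of blue_bin, black_bin, hammer, grease_tin from where it was at the start of the episode above 0.02 m).
It also fails if it takes over 72 s, if anything falls off the work surface, if the arm or the gripper's body presses on something with over 40 N, if the wrist force passes 120 N, or if a joint passes its speed limit or range.

## Robot

A 7-joint arm with a two-finger parallel gripper is mounted at the origin on the work surface. World frame = base frame: x ahead of the robot, y to its left, z up, the work surface at z = 0. Lengths are in m, angles in rad, forces in N, time in s.
With the tool pointing down it reaches from about 0.4 to 0.925 m from the base axis. Payload 5.6 kg.
Tool frame: the origin (TCP) lies at the very end of the fingers, on their centre line; the grasp point (between the pads) lies 19 mm behind it; z points along the fingers, x is the direction in which the jaws open and shut, and the axes are right-handed (so a half turn about z gives the same grasp; the last joint's range is limited). The gripper opens to 85 mm and grips with 20 to 120 N. Pads are 22 mm wide; open, the fingers measure 114 mm over their backs; the gripper's body (76 mm by 85 mm) begins 54 mm behind the grasp point. The pads swing forward as they close: fully open they stand 13 mm farther back than shut.
Start: joints at [-1.304, 0.468, -0.012, 1.603, 0.006, 1.071, -0.056], TCP at [0.198, 0.619, 0.231] pointing down, gripper open.
Joint ranges: [-2.53, 2.53], [-0.31, 2.02], [-1.57, 1.55], [0.28, 2.44], [-1.29, 4.43], [0.15, 1.84], [-2.92, 2.92]. Speed limits (rad/s): [2.57, 2.57, 3.14, 3.14, 3.14, 3.14, 3.14].

## Interface

Orientations are given as a 3x3 rotation matrix whose columns are the frame's x, y, z axes.
In Python, from workcell import readout, capture, camera_model, sign_off gives the robot as it stands.
- The arm moves only by the tool apply_moves, never from a script. Its arguments are lists of equal length, an entry for each row: "xyz": the shift along the world's x, y, z in cm, a list of three; "twist": the turn, a rotation vector about the world's x, y, z in degrees, a list of three. In form: {"xyz": [[x, y, z], ...], "twist": [[rx, ry, rz], ...]}. A call has 1 to 20 rows; each row shifts and turns the pose as measured when the row begins; what a row does not reach is not made up. A row lasts 1/10 s, in which the tool goes at most 50 mm and 8.59 degrees, less where a joint would pass 70% of its speed; a pose out of reach is approached as far as the arm can. A call with a gripper value outside its range is refused whole. "hand" is the opening, from -1 (shut) to 1 (fully open), set as the call begins (left out, the last holds). The fingers move at their own pace and stop on an object; the grip force is fixed at half the most. Time passes only in rows, so rows that do not move let the fingers close. It gives the time, the measured TCP pose, the force and the opening at its end, in the units of the state.
- readout.read_state(): the state, without advancing time (a new reading comes with each control period).
- capture(name): name is "scene" or "top" or "wrist"; returns the picture (480x640x3 uint8, blue, green, red); there is no depth.
- camera_model(name): a dict with "fx", "fy", "cx", "cy" (pixels), "dist" ([k1, k2, p1, p2, k3] as OpenCV has them; the pictures are not rectified), "eye" and "orientation" of the camera in the world. Camera axes: x right, y up, looking along -z (the intrinsics and any distortion apply to the point x, -y, -z); pixel columns grow to the right and rows downward; lengths in m; the calibration is good to about 2 mm. A picture is of the moment at which its call begins: read the wrist's pose just before it. camera_model takes no time and is no camera call; for the wrist camera it gives the pose at the moment of the call.
- sign_off(): hands the job in, once; it reports no verdict.
The state is a dict: "t": time; "joints": joint angles; "joint_vel": joint speeds; "effort": joint torques, N m; "position": TCP position; "eef_rot": TCP orientation; "ft_force": force on the tool from outside, world axes, zero at the start; "wrist_torque": the same for the moment, N m; "finger_gap": opening from 0.0 (shut) to 1.0 (fully open).
Only numpy, scipy, OpenCV 4.12 (cv2) and the standard library are available. Lean on these libraries where they do the work, as an engineer would, in place of code of your own. Each camera call takes 0.05 s, during which the arm holds its last target. There are 200 camera calls.

## Working session

There is one attempt and no reset: what is moved stays moved. The work goes in short steps, Python scripts to look and compute and a tool call to move; the robot and the scene stay as the last step left them, time stands still between calls to the robot, and variables do not carry over. Pictures are saved under pics/ and viewed, about 8 in all and at most 12, crops included, and the job is handed in when it is done.

Besides the shell and the picture viewer there is one more tool, called after "Request:" as a command line: name --argument value ..., lists and objects as JSON in quotes. apply_moves: Moves the arm, as the interface text tells. Its arguments: {"type":"object","properties":{"xyz":{"type":"array","items":{"type":"array","items":{"type":"number"}}},"twist":{"type":"array","items":{"type":"array","items":{"type":"number"}}},"hand":{"type":"number"}},"required":["xyz","twist"]}

```bash
mkdir -p pics; ls; cat > h.py <<'E'
import numpy as np, cv2, json
from workcell import readout, capture, camera_model, sign_off
def ray(m,uv):
    K=np.array([[m['fx'],0,m['cx']],[0,m['fy'],m['cy']],[0,0,1.]])
    p=cv2.undistortPoints(np.array([[uv]],float),K,np.array(m['dist'],float))[0,0]
    d=np.array(m['orientation'],float).reshape(3,3)@np.array([p[0],-p[1],-1.])
    return np.array(m['eye'],float),d
def plane(m,uv,z):
    e,d=ray(m,uv); return e+d*(z-e[2])/d[2]
def proj(m,P):
    R=np.array(m['orientation'],float).reshape(3,3); c=R.T@(np.array(P,float)-np.array(m['eye'],float))
    K=np.array([[m['fx'],0,m['cx']],[0,m['fy'],m['cy']],[0,0,1.]])
    q,_=cv2.projectPoints(np.array([[c[0],-c[1],-c[2]]]),np.zeros(3),np.zeros(3),K,np.array(m['dist'],float)); return q[0,0]
E
python3 - <<'E'
from h import *
s=readout.read_state(); print(s)
for n in("scene","top"):
    im=capture(n); cv2.imwrite(f"pics/{n}0.png",im); m=camera_model(n); print(n,m)
    json.dump({k:np.array(v).tolist() for k,v in m.items()},open(f"{n}.json","w"))
E
```

```text
pics
{'t': 0.0, 'joints': array([-1.30403881,  0.46837793, -0.01164751,  1.60368332,  0.00599325,
        1.07138033, -0.05631663]), 'joint_vel': array([ 0.00047357,  0.00024618,  0.00056643, -0.00016405,  0.00044099,
        0.00021388,  0.00046261]), 'effort': array([ 1.98534408e-04, -5.32388055e+01,  2.17039918e-02, -2.51293659e+01,
        1.14520808e-02,  7.95577595e-03, -3.65165178e-06]), 'position': array([0.19799837, 0.6184954 , 0.23031314]), 'eef_rot': array([[ 3.04868845e-01,  9.52394235e-01, -4.56880663e-04],
       [ 9.52392622e-01, -3.04869170e-01, -1.75554925e-03],
       [-1.81126381e-03,  1.00082498e-04, -9.99998355e-01]]), 'ft_force': array([-0.4462875 ,  0.10155052,  0.33853407]), 'wrist_torque': array([-0.06523073, -0.02441829,  0.00022908]), 'finger_gap': 1.0012978031487225}
scene {'fx': 442.3892055845809, 'fy': 442.3892055845809, 'cx': 327.1482313983396, 'cy': 233.00459659338517, 'dist': array([-0.0344635,  0.       ,  0.       ,  0.       ,  0.       ]), 'eye': array([ 1.03756988, -0.5332192 ,  0.79012747]), 'orientation': array([[ 0.79429328, -0.43266594,  0.42649545],
       [ 0.60752275,  0.57002785, -0.55315853],
       [-0.00378143,  0.69847579,  0.71562369]])}
top {'fx': 472.69326020658923, 'fy': 472.69326020658923, 'cx': 324.49408078791475, 'cy': 244.4667772268049, 'dist': array([0.03422208, 0.        , 0.        , 0.        , 0.        ]), 'eye': array([ 0.5223896 , -0.01083938,  1.13653155]), 'orientation': array([[-2.12814776e-02,  9.96019780e-01, -8.65545855e-02],
       [-9.99773473e-01, -2.11738636e-02,  2.16129210e-03],
       [ 3.19994689e-04,  8.65809740e-02,  9.96244765e-01]])}
```

View pics/scene0.png

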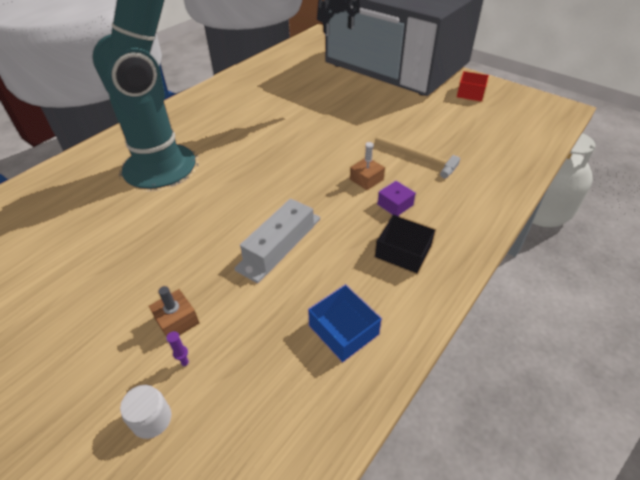

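View pics/top0.png

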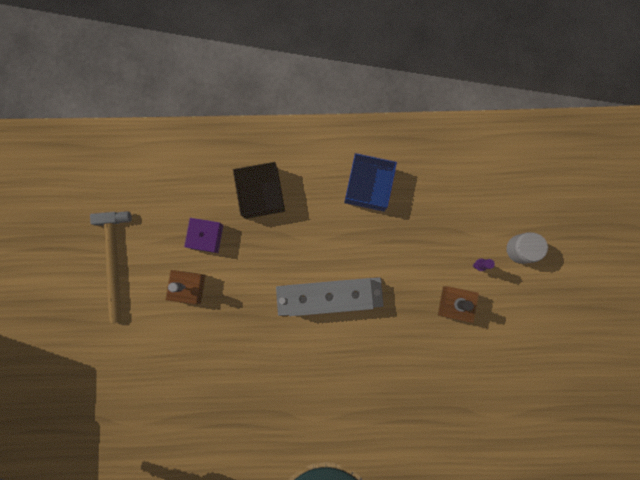

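The scene shows the pin in its brown stand at scene (368,160) / top (185,288), and the punch in its brown stand at scene (170,305) / top (460,305). The holder is at top (330,297).
Things that could be taken for them:
- Purple stand, top (204,236): no pin in it, leave it.
- Purple punch, top (484,265): leave it.
- Bolt-like light dot on the holder, top (282,301): not a socket.

Next I'll measure these and check them in one crop.

```bash
python3 - <<'E'
from h import *
im=cv2.imread("pics/top0.png"); m=json.load(open("top.json")); sc=cv2.imread("pics/scene0.png"); ms=json.load(open("scene.json"))
def show(n,uv,z): print(n,np.round(plane(m,uv,z),4))
show("pin top",(174,287),.12); show("punch top",(459,303),.11)
for n,uv in zip("s0? s1? s2?".split(),[(303,299),(329,297),(355.5,294.5)]): show(n,uv,.062)
hsv=cv2.cvtColor(im,cv2.COLOR_BGR2HSV)
for n,(a,b,c,d) in dict(pin=(150,220,255,320),punch=(425,495,280,330)).items():
    h=hsv[c:d,a:b]; k=((h[...,0]<11)&(h[...,1]>110)).astype(np.uint8)
    P=np.argwhere(k)[:,::-1]+[a,c]; r=cv2.minAreaRect(P.astype(np.float32)); print(n,r,len(P)); show(n+" stand top?",r[0],.03)
# holder blobs
g=cv2.cvtColor(im,cv2.COLOR_BGR2GRAY)[285:312,270:390]
A=cv2.resize(im[250:340,140:260],None,fx=4,fy=4,interpolation=2)
B=cv2.resize(im[250:340,270:390],None,fx=4,fy=4,interpolation=2)
C=cv2.resize(im[250:340,420:500],None,fx=4,fy=4,interpolation=2)
D=cv2.resize(sc[130:220,340:440],None,fx=4,fy=4,interpolation=2); 
o=np.zeros((800-80,1000,3),np.uint8)
o=np.vstack([np.hstack([A,B]),np.hstack([C,D,np.zeros((360,960-320-400,3),np.uint8)])])
cv2.imwrite("pics/crop.png",cv2.resize(o,(800,600)))
E
```

```text
pin top [0.5265 0.3099 0.12  ]
punch top [ 0.4791 -0.2995  0.11  ]
s0? [0.4932 0.038  0.062 ]
s1? [ 0.4964 -0.0208  0.062 ]
s2? [ 0.5008 -0.0808  0.062 ]
pin ((186.11886596679688, 287.692626953125), (33.498226165771484, 26.52696990966797), 5.19442892074585) 34
pin stand top? [0.5246 0.3104 0.03  ]
punch ((457.95001220703125, 305.6499938964844), (30.674089431762695, 22.135944366455078), 18.434947967529297) 15
punch stand top? [ 0.4697 -0.3193  0.03  ]
```

View pics/crop.png

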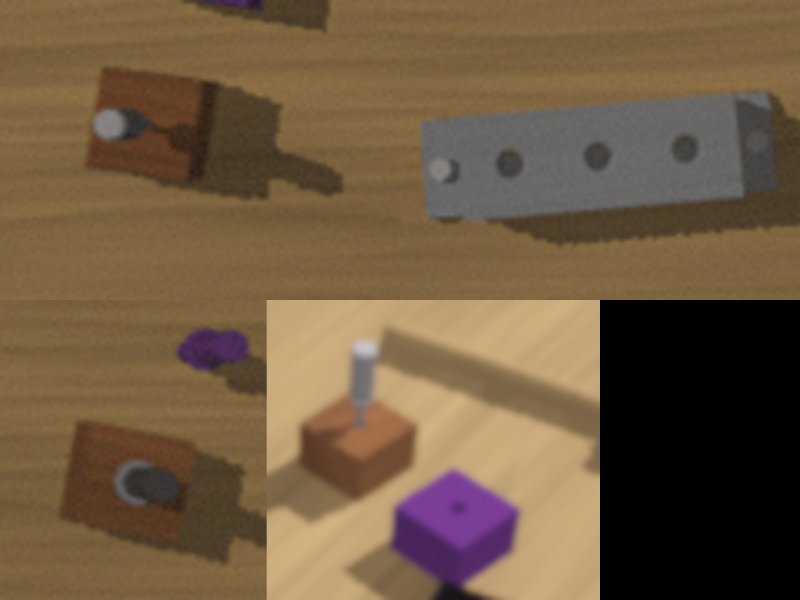

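```bash
python3 - <<'E'
from h import *
m=camera_model("wrist"); s=readout.read_state(); R=s['eef_rot']
print(m['fx'],m['dist'],"cam in tool",R.T@(m['eye']-s['position']),"\n",R.T@m['orientation'])
m=json.load(open("top.json")); ms=json.load(open("scene.json"))
print("collar",plane(m,(460.5,304.6),.056),"head",plane(m,(468,306),.11))
print("purple base", plane(m,(478,265),0.0))
E
```

```text
379.23887376635884 [-0.05007479  0.          0.          0.          0.        ] cam in tool [ 0.00063286 -0.07023078 -0.14215419] 
 [[ 9.99999728e-01 -6.49833005e-04  3.49114833e-04]
 [-5.30467726e-04 -9.62347173e-01 -2.71822805e-01]
 [ 5.12609103e-04  2.71822546e-01 -9.62347256e-01]]
collar [ 0.4732184  -0.31786861  0.056     ] head [ 0.47239543 -0.31839575  0.11      ]
purple base [ 0.56394573 -0.37995658  0.        ]
```

Request:
apply_moves --xyz '[[3.6, -3.4, 0.2], [3.6, -3.4, 0.2], [3.6, -3.4, 0.2], [3.6, -3.4, 0.2], [3.6, -3.4, 0.2], [3.6, -3.4, 0.2], [3.6, -3.4, 0.2], [3.6, -3.4, 0.2], [2, -2, 0.2]]' --twist '[[0, 0, -8], [0, 0, -8], [0, 0, -8], [0, 0, -8], [0, 0, -8], [0, 0, -8], [0, 0, -8], [0, 0, -8], [0, 0, -8]]'

```text
t: 1.0
position: [0.5024, 0.3199, 0.2449]
eef_rot: [[0.999, -0.033, -0.005], [-0.033, -0.999, 0.003], [-0.006, -0.003, -1.0]]
ft_force: [0.4, 1.1, -0.2]
finger_gap: 1.003
```

```bash
cat >> h.py <<'E'
def wrist(name):
    im=capture("wrist"); cv2.imwrite(f"pics/{name}.png",im)
    m=camera_model("wrist"); m={k:np.array(v).tolist() for k,v in m.items()}; json.dump(m,open(f"{name}.json","w")); return im,m
E
python3 - <<'E'
from h import *
im,m=wrist("w1"); print(proj(m,(.5265,.31,.12)),proj(m,(.5265,.31,.045)),readout.read_state()['position'])
E
```

```text
[351.17967776 243.77494808] [345.03619207 221.95721971] [0.50568935 0.31598786 0.24541725]
```

View pics/w1.png

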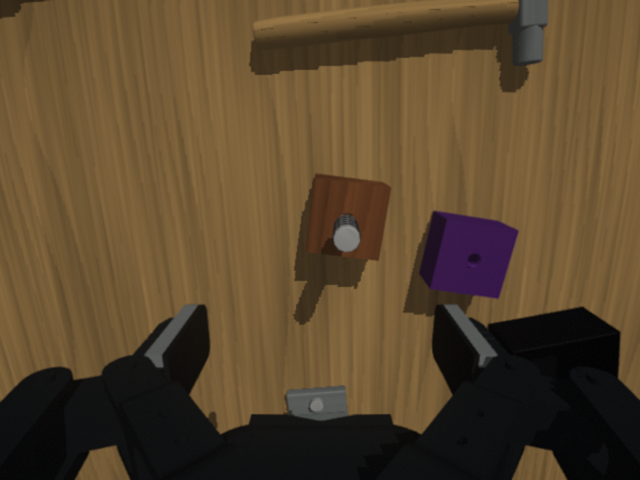

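The wrist view shows the pin's bright top at (347,238) in the brown stand, with the purple stand at (472,258) to its right.

```bash
python3 - <<'E'
from h import *
wrist("w2");im,m=wrist("w2")
g=cv2.cvtColor(im,cv2.COLOR_BGR2HSV)
k=((g[...,1]<50)&(g[...,2]>110)).astype(np.uint8); k[:200]=0;k[270:]=0;k[:,:300]=0;k[:,400:]=0
n,l,st,c=cv2.connectedComponentsWithStats(k)
for i in range(1,n):
    if st[i,4]>30: print(st[i],c[i],plane(m,c[i],.12))
h=((g[...,0]<12)&(g[...,1]>110)).astype(np.uint8); h[:150]=0;h[280:]=0;h[:,:290]=0;h[:,410:]=0
r=cv2.minAreaRect(np.argwhere(h)[:,::-1].astype(np.float32)); print(r,plane(m,r[0],.045)); print([plane(m,p,.045)[:2].round(4) for p in cv2.boxPoints(r)])
s=readout.read_state();print(s['position'],s['joint_vel'].round(3))
E
```

```text
[333 223  25  26 504] [345.00198413 235.99603175] [0.5171021  0.32248668 0.12      ]
((346.2615661621094, 215.40769958496094), (74.04873657226562, 76.1573257446289), 7.125016689300537) [0.52249643 0.32274096 0.045     ]
[array([0.4833, 0.292 ]), array([0.4943, 0.3619]), array([0.56  , 0.3521]), array([0.5525, 0.2813])]
[0.50110264 0.32162146 0.24471508] [-0.037 -0.002 -0.065  0.007 -0.014  0.001  0.015]
```

Request:
apply_moves --xyz '[[0, 0, 0], [0, 0, 0], [0, 0, 0], [0, 0, 0]]' --twist '[[0, 0, 0], [0, 0, 0], [0, 0, 0], [0, 0, 0]]'

```text
t: 1.55
position: [0.4972, 0.3258, 0.2435]
eef_rot: [[1.0, -0.016, -0.01], [-0.016, -1.0, 0.004], [-0.01, -0.004, -1.0]]
ft_force: [0.1, -0.3, -1.0]
finger_gap: 0.999
```

```bash
cat >> h.py <<'E'
def pintop(name,z=.12):
    im,m=wrist(name); g=cv2.cvtColor(im,cv2.COLOR_BGR2HSV); u,v=proj(m,(.522,.318,.12)).astype(int)
    k=((g[...,1]<50)&(g[...,2]>110)).astype(np.uint8); q=np.zeros_like(k); q[max(0,v-50):v+50,max(0,u-50):u+50]=1
    n,l,st,c=cv2.connectedComponentsWithStats(k*q)
    for i in range(1,n):
        if st[i,4]>100: print(st[i],c[i].round(1),plane(m,c[i],z).round(4))
E
python3 - <<'E'
from h import *
for i in range(3):
    s=readout.read_state();print(s['position'],s['joint_vel'].round(3)); pintop("w3")
E
```

```text
[0.49721499 0.32577524 0.24348764] [-0.011  0.002 -0.008  0.001 -0.     0.001  0.004]
[342 234  26  26 501] [354.6 246.5] [0.5196 0.3193 0.12  ]
[0.49712538 0.32587936 0.24345974] [ 0.004 -0.001  0.002 -0.002  0.001 -0.001 -0.002]
[343 234  25  26 497] [354.7 246.8] [0.5199 0.3188 0.12  ]
[0.49735591 0.3256462  0.24352843] [ 0.006  0.001  0.008 -0.002  0.     0.001 -0.002]
[342 234  25  26 501] [354.3 246.3] [0.5199 0.3189 0.12  ]
```

```bash
python3 - <<'E'
from h import *
t=json.load(open("top.json"));s=json.load(open("scene.json"));w=json.load(open("w3.json"))
def tri(*L):
    A=np.zeros((3,3));b=np.zeros(3)
    for m,uv in L:
        e,d=ray(m,uv);d/=np.linalg.norm(d);P=np.eye(3)-np.outer(d,d);A+=P;b+=P@e
    p=np.linalg.solve(A,b); return p.round(4),[ (proj(m,p)-uv).round(1) for m,uv in L]
a,b,c=(t,(173,287.2)),(s,(369.4,144.7)),(w,(354.4,246.4))
print(tri(a,b),tri(a,c),tri(b,c),tri(a,b,c))
print(plane(t,(173,287.2),.12),plane(s,(369.4,144.7),.12))
E
```

```text
(array([0.5266, 0.3135, 0.1168]), [array([-0.2, -0.2]), array([-0.2,  0. ])]) (array([0.5235, 0.3156, 0.1077]), [array([0.2, 1.2]), array([ 3.4, -0.4])]) (array([0.5223, 0.3179, 0.1132]), [array([-0.8, -0.1]), array([ 2.4, -1.3])]) (array([0.5238, 0.3163, 0.113 ]), [array([-0.9,  1.1]), array([-0.6,  0.4]), array([4.4, 0.7])])
[0.52607805 0.31205735 0.12      ] [0.52942791 0.31007536 0.12      ]
```

Request:
apply_moves --xyz '[[1.2, -0.5, -1.5], [1.2, -0.3, -1.5], [0.3, 0, -1], [0, 0, 0], [0, 0, 0]]' --twist '[[0.2, -0.5, 1], [0, 0, 0], [0, 0, 0], [0, 0, 0], [0, 0, 0]]'

```text
t: 2.2
position: [0.5255, 0.3179, 0.2016]
eef_rot: [[1.0, 0.001, -0.001], [0.001, -1.0, 0.008], [-0.001, -0.008, -1.0]]
ft_force: [0.2, 0.0, 0.7]
finger_gap: 1.005
```

```bash
python3 - <<'E'
from h import *
for i in range(2):
    s=readout.read_state();print(s['position'],s['joint_vel'].round(3),s['eef_rot'].round(3).tolist()); pintop("w4")
E
```

```text
[0.52550927 0.31792684 0.20163094] [-0.001  0.015 -0.     0.007 -0.006 -0.001 -0.001] [[1.0, 0.001, -0.001], [0.001, -1.0, 0.008], [-0.001, -0.008, -1.0]]
[299 239  29  30 701] [313.2 253.6] [0.5197 0.3194 0.12  ]
[0.52534561 0.31798795 0.20163953] [-0.004 -0.011 -0.002  0.001  0.003 -0.     0.002] [[1.0, 0.001, -0.001], [0.001, -1.0, 0.008], [-0.001, -0.008, -1.0]]
[299 238  29  31 701] [313.4 253.7] [0.5199 0.3195 0.12  ]
```

Request:
apply_moves --xyz '[[-0.5, 0.1, -2], [0, 0, -3], [0, 0, -3], [0, 0, -2], [0, 0, -0.8], [0, 0, 0]]' --twist '[[-0.5, 0, 0], [0, 0, 0], [0, 0, 0], [0, 0, 0], [0, 0, 0], [0, 0, 0]]'

```text
t: 2.9
position: [0.5212, 0.3229, 0.0959]
eef_rot: [[1.0, 0.004, 0.006], [0.004, -1.0, 0.007], [0.006, -0.007, -1.0]]
ft_force: [0.8, -0.3, 0.0]
finger_gap: 0.999
```

```bash
python3 - <<'E'
from h import *
s=readout.read_state();print(s['position'],s['joint_vel'].round(3),s['eef_rot'].round(3).tolist()); pintop("w5")
m=json.load(open("w5.json")); print(m['cx'])
E
```

```text
[0.52118928 0.32294043 0.09593919] [-0.003 -0.009  0.004 -0.011  0.002  0.005 -0.002] [[1.0, 0.004, 0.006], [0.004, -1.0, 0.007], [0.006, -0.007, -1.0]]
[ 294  321   52   57 2187] [320.2 350.2] [0.5202 0.3203 0.12  ]
320.46476234257284
```

Request:
apply_moves --xyz '[[-0.1, -0.25, -1], [0, 0, -0.8], [0, 0, 0], [0, 0, 0]]' --twist '[[-0.4, 0.35, -0.2], [0, 0, 0], [0, 0, 0], [0, 0, 0]]'

```text
t: 3.35
position: [0.5225, 0.3219, 0.0807]
eef_rot: [[1.0, 0.0, 0.005], [0.0, -1.0, 0.004], [0.005, -0.004, -1.0]]
ft_force: [-0.1, -0.1, -0.1]
finger_gap: 0.995
```

Request:
apply_moves --xyz '[[-0.25, -0.15, -0.3], [0, 0, 0]]' --twist '[[-0.3, 0.3, 0], [0, 0, 0]]'

```text
t: 3.55
position: [0.5201, 0.3204, 0.0781]
eef_rot: [[1.0, 0.0, 0.0], [0.0, -1.0, -0.001], [0.0, 0.001, -1.0]]
ft_force: [-0.8, -0.4, -0.4]
finger_gap: 0.997
```

Request:
apply_moves --xyz '[[0, 0, 0], [0, 0, 0], [0, 0, 0], [0, 0, 0], [0, 0, 0], [0, 0, 0]]' --twist '[[0, 0, 0], [0, 0, 0], [0, 0, 0], [0, 0, 0], [0, 0, 0], [0, 0, 0]]' --hand -1

```text
t: 4.15
position: [0.5224, 0.3205, 0.0791]
eef_rot: [[1.0, -0.0, 0.005], [-0.0, -1.0, -0.0], [0.005, 0.0, -1.0]]
ft_force: [0.2, 0.2, -0.8]
finger_gap: 0.221
```

Request:
apply_moves --xyz '[[0, 0, 2.5], [0, 0, 3.5], [0, 0, 3.5], [-0.5, -2, 3], [-0.5, -4.5, 0], [-0.5, -4.5, 0], [-0.5, -4.5, 0], [-0.5, -4.5, 0], [-0.5, -4.5, 0], [-0.5, -4.5, 0], [0, -4, 0], [0, 0, 0], [0, 0, 0], [0, 0, 0]]' --twist '[[0, 0.3, 0], [0, 0, 0], [0, 0, 0], [0, 0, 0.5], [0, 0, 0.5], [0, 0, 0.5], [0, 0, 0.5], [0, 0, 0.5], [0, 0, 0.5], [0, 0, 0.5], [0, 0, 0], [0, 0, 0], [0, 0, 0], [0, 0, 0]]'

```text
t: 5.55
position: [0.4775, -0.018, 0.2065]
eef_rot: [[0.998, 0.068, -0.006], [0.068, -0.998, 0.003], [-0.006, -0.004, -1.0]]
ft_force: [0.7, -0.0, -0.1]
finger_gap: 0.222
```

```bash
python3 - <<'E'
from h import *
s=readout.read_state();print(s['position'],s['joint_vel'].round(3),s['eef_rot'].round(3).tolist(),s['ft_force']); im,m=wrist("w6")
for p in [(.489,.046,.062),(.491,-.013,.062),(.495,-.073,.062)]: print(proj(m,p))
E
```

```text
[ 0.47754393 -0.01802911  0.206528  ] [-0.011  0.001 -0.011  0.001 -0.012  0.004 -0.003] [[0.998, 0.068, -0.006], [0.068, -0.998, 0.003], [-0.006, -0.004, -1.0]] [ 0.6760729  -0.00238489 -0.07463062]
[344.44706779 148.86123423]
[340.54547492 227.03235107]
[339.29699056 298.72507292]
```

View pics/w6.png

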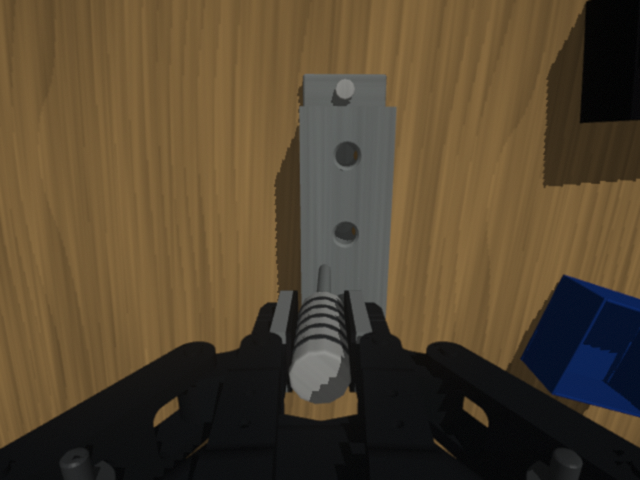

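Pin held upright, with its tip visible at (324,267). Two sockets show, at (347,154) and (345,233). The third is hidden by the gripper.

```bash
cat >> h.py <<'E'
def sockets(name,guess):
    im=cv2.imread(f"pics/{name}.png"); m=json.load(open(f"{name}.json")); g=cv2.cvtColor(im,cv2.COLOR_BGR2GRAY).astype(float); out=[]
    for P in guess:
        u,v=proj(m,P).astype(int) if len(P)==3 else P
        w=22; c=g[v-w:v+w+1,u-w:u+w+1]; med=np.median(c)
        k=(np.abs(c-med)>0.10*med).astype(np.uint8)
        cs,_=cv2.findContours(cv2.morphologyEx(k,cv2.MORPH_CLOSE,np.ones((3,3))),cv2.RETR_EXTERNAL,cv2.CHAIN_APPROX_NONE)
        q=max(cs,key=cv2.contourArea); (x,y),r=cv2.minEnclosingCircle(q); b=cv2.boundingRect(q); p=(x+u-w,y+v-w); bc=(b[0]+(b[2]-1)/2+u-w,b[1]+(b[3]-1)/2+v-w)
        print("sock",np.round(p,1),round(r,1),b[2:],plane(m,bc,.062).round(4)); out.append(plane(m,bc,.062))
    return out
E
python3 - <<'E'
from h import *
m=json.load(open("w6.json")); o=sockets("w6",[(347,154),(345,233)])
print(np.linalg.norm(o[0]-o[1]), "tip",plane(m,(324,268),.1374+.0035))
E
```

```text
sock [346.6 155.8] 15.3 (28, 30) [0.4917 0.0414 0.062 ]
sock [345.7 234.2] 13.8 (26, 27) [ 0.4953 -0.0183  0.062 ]
0.05977519611102055 tip [ 0.47840704 -0.02014025  0.1409    ]
```

Request:
apply_moves --xyz '[[1.6, 0.2, 0], [0, 0, -2], [0, 0, -2], [0, 0, -1], [0, 0, 0], [0, 0, 0]]' --twist '[[-0.2, -0.35, 0], [0, 0, 0], [0, 0, 0], [0, 0, 0], [0, 0, 0], [0, 0, 0]]'

```text
t: 6.2
position: [0.4951, -0.007, 0.1549]
eef_rot: [[0.997, 0.083, -0.001], [0.083, -0.997, 0.002], [-0.0, -0.002, -1.0]]
ft_force: [-0.9, -0.1, -0.2]
finger_gap: 0.218
```

```bash
python3 - <<'E'
from h import *
s=readout.read_state();print(s['position'],s['joint_vel'].round(3),s['eef_rot'].round(3).tolist(),s['ft_force']); im,m=wrist("w7")
u,v=proj(m,(.4953,-.0183,.062)).astype(int); print(u,v,proj(m,(*s['position'][:2],s['position'][2]-.069)))
cv2.imwrite("pics/w7c.png",cv2.resize(im[v-80:v+80,u-100:u+100],None,fx=3,fy=3)); sockets("w7",[(.4917,.0414,.062)])
E
```

```text
[ 0.49510089 -0.00697675  0.15485172] [-0.009  0.007 -0.005  0.002 -0.001  0.003 -0.001] [[0.997, 0.083, -0.001], [0.083, -0.997, 0.002], [-0.0, -0.002, -1.0]] [-0.90445687 -0.12741134 -0.19271065]
320 266 [322.15649062 261.61276985]
sock [322.2 175.7] 18.2 (33, 35) [0.4917 0.0409 0.062 ]
```

View pics/w7c.png

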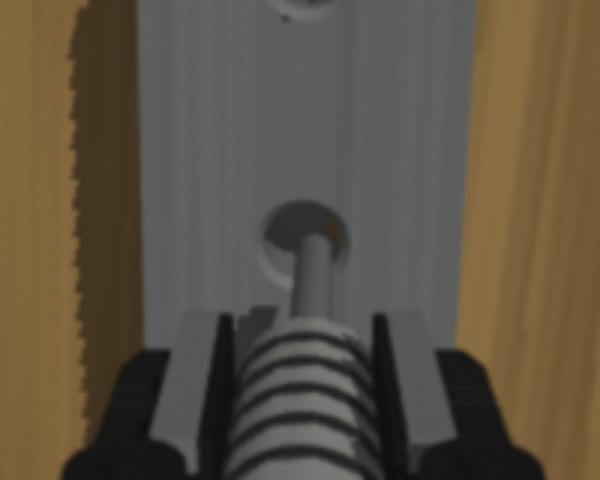

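Request:
apply_moves --xyz '[[-0.1, -0.9, 0], [0, 0, 0], [0, 0, 0], [0, 0, 0]]' --twist '[[-0.1, 0, -0.5], [0, 0, 0], [0, 0, 0], [0, 0, 0]]'

```text
t: 6.65
position: [0.4953, -0.017, 0.1572]
eef_rot: [[0.997, 0.072, 0.004], [0.072, -0.997, 0.001], [0.004, -0.001, -1.0]]
ft_force: [0.7, 0.9, -0.9]
finger_gap: 0.217
```

Request:
apply_moves --xyz '[[-0.15, 0.05, -1], [0, 0, -1], [0, 0, -1], [0, 0, 0], [0, 0, 0]]' --twist '[[0, 0.2, 0], [0, 0, 0], [0, 0, 0], [0, 0, 0], [0, 0, 0]]'

```text
t: 7.15
position: [0.4931, -0.0162, 0.1239]
eef_rot: [[0.997, 0.073, -0.001], [0.073, -0.997, 0.001], [-0.001, -0.001, -1.0]]
ft_force: [-0.3, 0.4, -0.9]
finger_gap: 0.216
```

Request:
apply_moves --xyz '[[0.05, 0, -1], [0, 0, -0.3], [0, 0, 0], [0, 0, 0]]' --twist '[[0, 0, 0], [0, 0, 0], [0, 0, 0], [0, 0, 0]]'

```text
t: 7.55
position: [0.4938, -0.0163, 0.1096]
eef_rot: [[0.997, 0.073, -0.001], [0.073, -0.997, 0.001], [-0.001, -0.001, -1.0]]
ft_force: [-0.6, -0.2, -2.0]
finger_gap: 0.218
```

Request:
apply_moves --xyz '[[0, 0, -0.6], [0, 0, -0.2], [0, 0, 0], [0, 0, -0.15], [0, 0, -0.15]]' --twist '[[0, 0, 0], [0, 0, 0], [0, 0, 0], [0, 0, 0], [0, 0, 0]]'

```text
t: 8.05
position: [0.4944, -0.0162, 0.0984]
eef_rot: [[0.997, 0.073, 0.0], [0.073, -0.997, 0.001], [0.0, -0.001, -1.0]]
ft_force: [-0.0, 0.2, -1.1]
finger_gap: 0.217
```

Request:
apply_moves --xyz '[[0, 0, -0.15], [0, 0, -0.15]]' --twist '[[0, 0, 0], [0, 0, 0]]'

```text
t: 8.25
position: [0.4942, -0.0163, 0.0958]
eef_rot: [[0.997, 0.073, -0.001], [0.073, -0.997, 0.002], [-0.001, -0.002, -1.0]]
ft_force: [-6.8, -2.0, 19.5]
finger_gap: 0.216
```

Contact with 19.5 N at TCP z 0.096 (tip about 27 mm above the bench), so the middle socket has a stub. I'll try the +y socket.

Request:
apply_moves --xyz '[[0, 0, 1], [0, 0, 2], [0, 0, 2.2], [0, 1.5, 0], [-0.15, 3, 0], [-0.15, 1.2, 0], [0, 0, 0], [0, 0, 0], [0, 0, 0]]' --twist '[[0, 0, 0], [0, 0, 0], [0, 0, 0], [0, 0, 0], [0, 0, 0], [0, 0, 0], [0, 0, 0], [0, 0, 0], [0, 0, 0]]'

```text
t: 9.15
position: [0.4921, 0.0395, 0.153]
eef_rot: [[0.998, 0.069, 0.004], [0.069, -0.998, 0.001], [0.004, -0.001, -1.0]]
ft_force: [0.4, -0.4, -1.0]
finger_gap: 0.216
```

```bash
python3 - <<'E'
from h import *
s=readout.read_state();print(s['position'],s['joint_vel'].round(3)); im,m=wrist("w8")
u,v=proj(m,(.4917,.0412,.062)).astype(int); print(u,v,proj(m,(*s['position'][:2],s['position'][2]-.069)))
cv2.imwrite("pics/w8c.png",cv2.resize(im[v-80:v+80,u-100:u+100],None,fx=3,fy=3))
E
```

```text
[0.49211812 0.03949799 0.15298337] [ 0.01  -0.002  0.008  0.002  0.005 -0.001  0.005]
321 247 [321.75534067 260.9726901 ]
```

Request:
apply_moves --xyz '[[-0.15, 0.4, -1], [0, 0, 0], [0, 0, 0]]' --twist '[[0, 0.2, 0.2], [0, 0, 0], [0, 0, 0]]'

```text
t: 9.5
position: [0.4903, 0.0415, 0.1416]
eef_rot: [[0.998, 0.069, -0.001], [0.069, -0.998, -0.0], [-0.001, 0.0, -1.0]]
ft_force: [0.8, -0.8, -0.5]
finger_gap: 0.219
```

Request:
apply_moves --xyz '[[0.03, 0.2, -1], [0, 0, -1], [0, 0, -1], [0, 0, 0], [0, 0, 0]]' --twist '[[0, 0, 0], [0, 0, 0], [0, 0, 0], [0, 0, 0], [0, 0, 0]]'

```text
t: 10.0
position: [0.49, 0.0431, 0.1079]
eef_rot: [[0.998, 0.068, -0.003], [0.068, -0.998, -0.001], [-0.003, 0.001, -1.0]]
ft_force: [0.2, 0.2, -2.0]
finger_gap: 0.217
```

Request:
apply_moves --xyz '[[0.03, 0, -0.6], [0, 0, -0.2], [0, 0, 0], [0, 0, -0.12], [0, 0, -0.12], [0, 0, -0.1]]' --twist '[[0, -0.15, 0], [0, 0, 0], [0, 0, 0], [0, 0, 0], [0, 0, 0], [0, 0, 0]]'

```text
t: 10.6
position: [0.4911, 0.0432, 0.0964]
eef_rot: [[0.998, 0.068, 0.002], [0.068, -0.998, -0.001], [0.002, 0.001, -1.0]]
ft_force: [0.3, 0.2, -2.5]
finger_gap: 0.22
```

Request:
apply_moves --xyz '[[0, 0, -0.12], [0, 0, -0.1], [0, 0, -0.1]]' --twist '[[0, 0, 0], [0, 0, 0], [0, 0, 0]]'

```text
t: 10.9
position: [0.4913, 0.0433, 0.0931]
eef_rot: [[0.998, 0.069, 0.002], [0.069, -0.998, -0.0], [0.002, 0.001, -1.0]]
ft_force: [-0.1, 0.5, -0.9]
finger_gap: 0.213
```

Request:
apply_moves --xyz '[[0, 0, -0.12], [0, 0, -0.12], [0, 0, -0.1]]' --twist '[[0, 0, 0], [0, 0, 0], [0, 0, 0]]'

```text
t: 11.2
position: [0.4913, 0.0433, 0.0894]
eef_rot: [[0.998, 0.069, 0.002], [0.069, -0.998, -0.0], [0.002, 0.0, -1.0]]
ft_force: [0.8, -0.4, -1.4]
finger_gap: 0.219
```

Request:
apply_moves --xyz '[[0, 0, -0.1], [0, 0, -0.08]]' --twist '[[0, 0, 0], [0, 0, 0]]'

```text
t: 11.4
position: [0.4915, 0.0433, 0.088]
eef_rot: [[0.998, 0.068, 0.002], [0.068, -0.998, 0.0], [0.002, 0.0, -1.0]]
ft_force: [-3.3, -1.7, 11.3]
finger_gap: 0.221
```

Contact with 11 N at TCP z 0.088, 8 mm deeper than before, so this is the bare floor and the +y socket is clear. I'll hold briefly.

Request:
apply_moves --xyz '[[0, 0, -0.04], [0, 0, -0.04]]' --twist '[[0, 0, 0], [0, 0, 0]]'

```text
t: 11.6
position: [0.4915, 0.0433, 0.0882]
eef_rot: [[0.998, 0.068, 0.002], [0.068, -0.998, 0.001], [0.002, -0.001, -1.0]]
ft_force: [-1.6, -0.2, 5.2]
finger_gap: 0.219
```

Request:
apply_moves --xyz '[[0, 0, 2], [0, 0, 3], [0, 0, 2.7], [0, 2, 0], [0.5, 4, 0], [0.5, 4.5, 0], [0.5, 4.5, 0], [0.5, 4.5, 0], [0.5, 4, 0], [0.3, 2, 0], [0, 0, 0], [0, 0, 0], [0, 0, 0]]' --twist '[[0, 0, 0], [0, 0, 0], [0, 0, 0], [0, 0, -0.8], [0, 0, -0.8], [0, 0, -0.8], [0, 0, -0.8], [0, 0, -0.8], [0, 0, 0], [0, 0, 0], [0, 0, 0], [0, 0, 0], [0, 0, 0]]'

```text
t: 12.9
position: [0.5173, 0.3057, 0.1677]
eef_rot: [[1.0, -0.011, 0.002], [-0.011, -1.0, 0.001], [0.002, -0.001, -1.0]]
ft_force: [-0.3, -0.2, -0.4]
finger_gap: 0.219
```

Request:
apply_moves --xyz '[[0.45, 1.45, 0], [0, 0, 0], [0, 0, 0], [0, 0, 0]]' --twist '[[0, 0.1, 0.6], [0, 0, 0], [0, 0, 0], [0, 0, 0]]'

```text
t: 13.3
position: [0.5233, 0.3174, 0.1682]
eef_rot: [[1.0, -0.005, 0.0], [-0.005, -1.0, 0.001], [0.0, -0.001, -1.0]]
ft_force: [-0.7, 0.0, -0.5]
finger_gap: 0.216
```

```bash
python3 - <<'E'
from h import *
s=readout.read_state();print(s['position'],s['joint_vel'].round(3),s['eef_rot'].round(3).tolist()); im,m=wrist("w9")
u,v=proj(m,(.5205,.32,.045)).astype(int); print(u,v,proj(m,(*s['position'][:2],s['position'][2]-.068)))
cv2.imwrite("pics/w9c.png",cv2.resize(im[v-80:v+80,u-100:u+100],None,fx=3,fy=3))
E
```

```text
[0.523296   0.31743377 0.16815499] [ 0.008 -0.002  0.009  0.005  0.005  0.003 -0.001] [[1.0, -0.005, 0.0], [-0.005, -1.0, 0.001], [0.0, -0.001, -1.0]]
317 233 [322.26202838 261.35504424]
```

View pics/w9c.png

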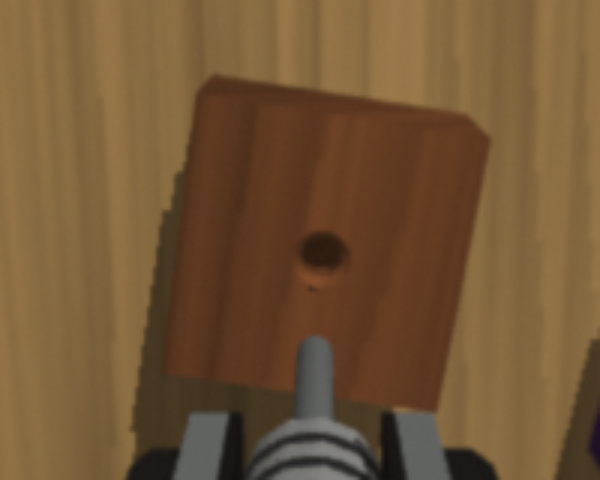

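The hole is at (324,240) and the pin tip at (322,266), in full-picture pixels.

```bash
python3 - <<'E'
from h import *
m=json.load(open("w9.json")); a=plane(m,(324.3,240.5),.045); b=plane(m,(322,267),.1015); print(a,b,a-b)
E
```

```text
[0.52504089 0.31510556 0.045     ] [0.52312649 0.31442148 0.1015    ] [ 0.0019144   0.00068408 -0.0565    ]
```

Request:
apply_moves --xyz '[[0.18, 0.07, -1.5], [0, 0, -1.5], [0, 0, 0], [0, 0, 0]]' --twist '[[0, 0, 0.2], [0, 0, 0], [0, 0, 0], [0, 0, 0]]'

```text
t: 13.75
position: [0.5247, 0.3168, 0.1346]
eef_rot: [[1.0, -0.002, -0.001], [-0.002, -1.0, -0.001], [-0.001, 0.001, -1.0]]
ft_force: [-0.0, 0.4, -1.1]
finger_gap: 0.22
```

```bash
python3 - <<'E'
from h import *
s=readout.read_state();print(s['position'],s['joint_vel'].round(3),s['eef_rot'].round(3).tolist()); im,m=wrist("w10")
u,v=proj(m,(.525,.315,.045)).astype(int); print(u,v)
cv2.imwrite("pics/w10c.png",cv2.resize(im[v-80:v+80,u-100:u+100],None,fx=3,fy=3))
E
```

```text
[0.52473682 0.31675558 0.13463249] [ 0.003  0.024 -0.005  0.019 -0.007 -0.008  0.002] [[1.0, -0.002, -0.001], [-0.002, -1.0, -0.001], [-0.001, 0.001, -1.0]]
323 253
```

View pics/w10c.png

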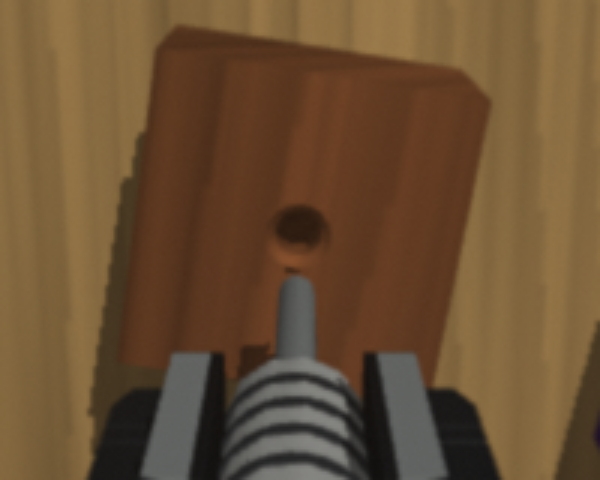

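Request:
apply_moves --xyz '[[0.03, 0.12, -1], [0, 0, -0.8], [0, 0, -0.4], [0, 0, 0], [0, 0, 0]]' --twist '[[0, 0, 0], [0, 0, 0], [0, 0, 0], [0, 0, 0], [0, 0, 0]]'

```text
t: 14.3
position: [0.5252, 0.3189, 0.111]
eef_rot: [[1.0, -0.002, -0.001], [-0.002, -1.0, 0.0], [-0.001, -0.0, -1.0]]
ft_force: [0.7, 0.7, -0.4]
finger_gap: 0.217
```

Request:
apply_moves --xyz '[[0, -0.06, -0.6], [0, 0, -0.4], [0, 0, -0.4], [0, 0, 0]]' --twist '[[0, 0, 0], [0, 0, 0], [0, 0, 0], [0, 0, 0]]'

```text
t: 14.7
position: [0.5251, 0.3191, 0.0965]
eef_rot: [[1.0, -0.001, -0.0], [-0.001, -1.0, 0.002], [-0.0, -0.002, -1.0]]
ft_force: [-0.5, 0.7, -2.0]
finger_gap: 0.216
```

Request:
apply_moves --xyz '[[0, 0, -0.6], [0, 0, -0.5], [0, 0, -0.3], [0, 0, -0.1], [0, 0, 0]]' --twist '[[0, 0, 0], [0, 0, 0], [0, 0, 0], [0, 0, 0], [0, 0, 0]]'

```text
t: 15.2
position: [0.5251, 0.3191, 0.0799]
eef_rot: [[1.0, -0.001, -0.0], [-0.001, -1.0, 0.002], [-0.0, -0.002, -1.0]]
ft_force: [0.1, 0.8, -0.2]
finger_gap: 0.221
```

Request:
apply_moves --xyz '[[0, 0, -0.1], [0, 0, 0]]' --twist '[[0, 0, 0], [0, 0, 0]]'

```text
t: 15.4
position: [0.5252, 0.3191, 0.079]
eef_rot: [[1.0, -0.001, -0.0], [-0.001, -1.0, 0.002], [-0.0, -0.002, -1.0]]
ft_force: [-0.1, 0.8, -1.0]
finger_gap: 0.218
```

Request:
apply_moves --xyz '[[0, 0, 0], [0, 0, 0], [0, 0, 0], [0, 0, 0], [0, 0, 0], [0, 0, 0]]' --twist '[[0, 0, 0], [0, 0, 0], [0, 0, 0], [0, 0, 0], [0, 0, 0], [0, 0, 0]]' --hand 1

```text
t: 16.0
position: [0.5262, 0.3183, 0.0799]
eef_rot: [[1.0, -0.002, 0.001], [-0.002, -1.0, 0.002], [0.001, -0.002, -1.0]]
ft_force: [-0.2, 0.3, 0.4]
finger_gap: 1.006
```

Request:
apply_moves --xyz '[[0, 0, 2], [0, 0, 4], [0, 0, 4], [0, 0, 3], [0, 0, 0], [0, 0, 0]]' --twist '[[0, 0, 0], [0, 0, 0], [0, 0, 0], [0, 0, 0], [0, 0, 0], [0, 0, 0]]'

```text
t: 16.6
position: [0.5245, 0.317, 0.2133]
eef_rot: [[1.0, -0.002, -0.001], [-0.002, -1.0, -0.001], [-0.001, 0.001, -1.0]]
ft_force: [-0.1, 0.5, -0.8]
finger_gap: 1.004
```

```bash
python3 - <<'E'
from h import *
s=readout.read_state();print(s['position']); pintop("w11")
E
```

```text
[0.52454777 0.31700989 0.21330552]
[305 222  29  29 655] [318.8 236. ] [0.5226 0.326  0.12  ]
```

Request:
apply_moves --xyz '[[0, -2, 0], [-0.3, -4.5, 0], [-0.4, -4.5, 0], [-0.4, -4.5, 0], [-0.4, -4.5, 0], [-0.4, -4.5, 0], [-0.4, -4.5, 0], [-0.4, -4.5, 0], [-0.4, -4.5, 0], [-0.4, -4.5, 0], [-0.4, -4.5, 0], [-0.4, -4.5, 0], [-0.4, -4.5, 0], [-0.4, -4.5, 0], [-0.3, -2.5, 0], [0, 0, 0], [0, 0, 0], [0, 0, 0], [0, 0, 0]]' --twist '[[0, 0, 0], [0, 0, 0], [0, 0, 0], [0, 0, 0], [0, 0, 0], [0, 0, 0], [0, 0, 0], [0, 0, 0], [0, 0, 0], [0, 0, 0], [0, 0, 0], [0, 0, 0], [0, 0, 0], [0, 0, 0], [0, 0, 0], [0, 0, 0], [0, 0, 0], [0, 0, 0], [0, 0, 0]]'

```text
t: 18.55
position: [0.4355, -0.349, 0.1917]
eef_rot: [[0.999, -0.014, -0.041], [-0.014, -1.0, -0.005], [-0.041, 0.005, -0.999]]
ft_force: [0.0, -0.0, 0.2]
finger_gap: 1.0
```

```bash
python3 - <<'E'
from h import *
s=readout.read_state();print(s['position'],s['eef_rot'].round(3).tolist(),s['joint_vel'].round(3)); im,m=wrist("w12")
print(proj(m,(.472,-.315,.11)),proj(m,(.472,-.315,.056)))
E
```

```text
[ 0.43548094 -0.34895143  0.1916643 ] [[0.999, -0.014, -0.041], [-0.014, -1.0, -0.005], [-0.041, 0.005, -0.999]] [-0.01  -0.002 -0.004  0.013 -0.001  0.001 -0.002]
[388.73432054 199.58158618] [378.88567166 187.50662127]
```

View pics/w12.png

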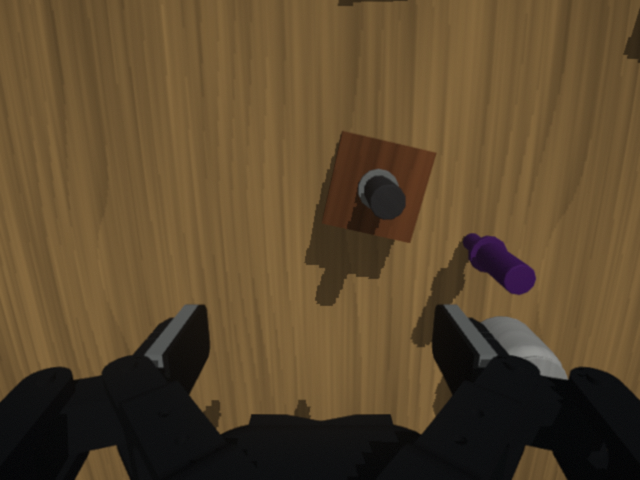

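The dark punch head is at (387,199) with its collar at (378,188), matching the estimate. The purple look-alike is at (495,260) and clear of it.

Request:
apply_moves --xyz '[[1.8, 1.7, 0.5], [1.6, 1.5, 0], [0, 0, 0], [0, 0, 0], [0, 0, 0]]' --twist '[[0.3, -2.3, 0.8], [0, 0, 0], [0, 0, 0], [0, 0, 0], [0, 0, 0]]'

```text
t: 19.1
position: [0.4742, -0.3094, 0.1979]
eef_rot: [[1.0, 0.01, 0.006], [0.01, -1.0, 0.003], [0.006, -0.003, -1.0]]
ft_force: [-0.9, 0.2, 1.1]
finger_gap: 1.004
```

```bash
cat >> h.py <<'E'
def head(name,P=(.472,-.315,.11)):
    im,m=wrist(name); g=cv2.cvtColor(im,cv2.COLOR_BGR2GRAY); u,v=proj(m,P).astype(int); w=45
    c=cv2.GaussianBlur(g[v-w:v+w,u-w:u+w],(5,5),0); c=cv2.resize(c,None,fx=2,fy=2); 
    for k in cv2.HoughCircles(c,cv2.HOUGH_GRADIENT,1,40,param1=60,param2=12,minRadius=22,maxRadius=50)[0][:3]:
        p=(k[0]/2+u-w,k[1]/2+v-w); print("head",np.round(p,1),k[2]/2,plane(m,p,.11).round(4))
    print("exp r",m['fx']*.011/(m['eye'][2]-.11))
    cv2.imwrite(f"pics/{name}c.png",cv2.resize(im[v-80:v+80,u-100:u+100],None,fx=3,fy=3))
E
python3 - <<'E'
from h import *
s=readout.read_state();print(s['position'],s['eef_rot'].round(3).tolist()); head("w13")
E
```

```text
[ 0.47416069 -0.30938238  0.19787776] [[1.0, 0.01, 0.006], [0.01, -1.0, 0.003], [0.006, -0.003, -1.0]]
head [317.8 239.2] 17.75 [ 0.4716 -0.3012  0.11  ]
exp r 18.11608102849101
```

View pics/w13c.png

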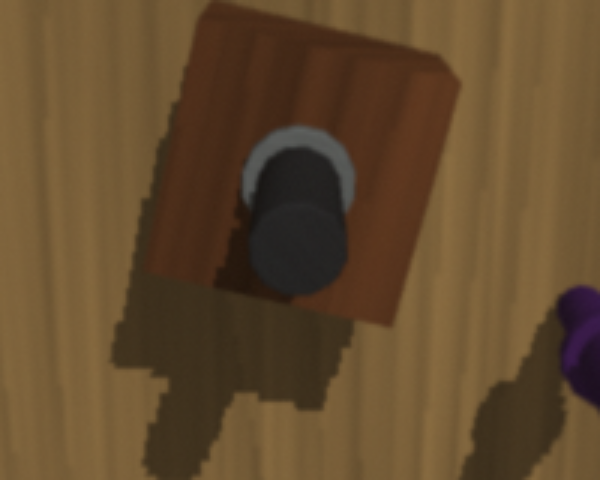

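Head top centre at crop (298,249), collar centre at crop (300,181). The Hough circle had locked onto the side of the head, so I won't use it.

```bash
python3 - <<'E'
from h import *
m=json.load(open("w13.json")); u,v=proj(m,(.472,-.315,.11)).astype(int); print(u,v)
print(plane(m,(u-100+298/3,v-80+249/3),.11),plane(m,(u-100+300/3,v-80+181/3),.056))
E
```

```text
318 260
[ 0.47141228 -0.31689291  0.11      ] [ 0.4718367  -0.31631842  0.056     ]
```

Request:
apply_moves --xyz '[[-0.26, -0.7, -1], [0, 0, -2], [0, 0, 0], [0, 0, 0]]' --twist '[[-0.2, 0.35, -0.6], [0, 0, 0], [0, 0, 0], [0, 0, 0]]'

```text
t: 19.55
position: [0.4692, -0.3201, 0.1665]
eef_rot: [[1.0, -0.006, -0.001], [-0.006, -1.0, -0.002], [-0.001, 0.002, -1.0]]
ft_force: [0.3, 0.6, 0.6]
finger_gap: 0.997
```

Request:
apply_moves --xyz '[[0.25, 0.35, -2], [0, 0, -2.5], [0, 0, -2.5], [0, 0, -1.5], [0, 0, 0], [0, 0, 0]]' --twist '[[0.1, 0, 0.3], [0, 0, 0], [0, 0, 0], [0, 0, 0], [0, 0, 0], [0, 0, 0]]'

```text
t: 20.15
position: [0.4728, -0.3207, 0.0825]
eef_rot: [[1.0, -0.005, 0.004], [-0.005, -1.0, -0.005], [0.004, 0.005, -1.0]]
ft_force: [-0.1, 0.4, 0.2]
finger_gap: 0.999
```

Request:
apply_moves --xyz '[[-0.1, 0.4, -1.2], [0, 0, 0], [0, 0, 0]]' --twist '[[0.25, 0.2, 0.3], [0, 0, 0], [0, 0, 0]]'

```text
t: 20.45
position: [0.4732, -0.3174, 0.0721]
eef_rot: [[1.0, 0.001, 0.004], [0.001, -1.0, -0.002], [0.004, 0.002, -1.0]]
ft_force: [0.3, 0.1, 0.6]
finger_gap: 0.997
```

Request:
apply_moves --xyz '[[-0.2, 0.08, -0.3], [0, 0, 0]]' --twist '[[0.1, 0.25, 0], [0, 0, 0]]'

```text
t: 20.65
position: [0.4715, -0.3166, 0.0696]
eef_rot: [[1.0, 0.001, 0.001], [0.001, -1.0, -0.0], [0.001, 0.0, -1.0]]
ft_force: [-0.5, -0.7, 0.1]
finger_gap: 1.001
```

Request:
apply_moves --xyz '[[0, 0, 0], [0, 0, 0], [0, 0, 0], [0, 0, 0], [0, 0, 0], [0, 0, 0]]' --twist '[[0, 0, 0], [0, 0, 0], [0, 0, 0], [0, 0, 0], [0, 0, 0], [0, 0, 0]]' --hand -1

```text
t: 21.25
position: [0.472, -0.3169, 0.0703]
eef_rot: [[1.0, 0.001, 0.002], [0.001, -1.0, -0.001], [0.002, 0.001, -1.0]]
ft_force: [0.0, -0.1, -0.5]
finger_gap: 0.241
```

Request:
apply_moves --xyz '[[0, 0, 2], [0, 0, 3], [0, 0, 3.5], [0, 0, 3], [0.2, 2, 0], [0.3, 4, 0], [0.3, 4.5, 0], [0.3, 4.5, 0], [0.3, 4.5, 0], [0.2, 4.5, 0], [0.2, 4, 0], [0, 2.5, 0], [0, 0, 0], [0, 0, 0], [0, 0, 0], [0, 0, 0]]' --twist '[[0, 0, 0], [0, 0, 0], [0, 0, 0], [0, 0, 0], [0, 0, 0.6], [0, 0, 0.6], [0, 0, 0.6], [0, 0, 0.6], [0, 0, 0.6], [0, 0, 0.6], [0, 0, 0], [0, 0, 0], [0, 0, 0], [0, 0, 0], [0, 0, 0], [0, 0, 0]]'

```text
t: 22.85
position: [0.4815, -0.0028, 0.1847]
eef_rot: [[0.998, 0.06, -0.007], [0.06, -0.998, -0.004], [-0.007, 0.003, -1.0]]
ft_force: [-0.2, 0.0, -2.4]
finger_gap: 0.244
```

Request:
apply_moves --xyz '[[0.5, 2, 0], [0.4, 1.8, -0.5], [0, 0, -0.5], [0, 0, 0], [0, 0, 0], [0, 0, 0]]' --twist '[[0.2, -0.4, 0.4], [0, 0, 0], [0, 0, 0], [0, 0, 0], [0, 0, 0], [0, 0, 0]]'

```text
t: 23.45
position: [0.4913, 0.0323, 0.1744]
eef_rot: [[0.998, 0.059, 0.001], [0.059, -0.998, -0.001], [0.001, 0.001, -1.0]]
ft_force: [-0.4, 0.2, -2.3]
finger_gap: 0.246
```

```bash
python3 - <<'E'
from h import *
s=readout.read_state();print(s['position'],s['eef_rot'].round(3).tolist(),s['joint_vel'].round(3)); im,m=wrist("w14")
u,v=proj(m,(.4917,.0411,.062)).astype(int); print(u,v,proj(m,s['position']+s['eef_rot'][:,2]*.0603))
cv2.imwrite("pics/w14c.png",cv2.resize(im[v-80:v+80,u-100:u+100],None,fx=3,fy=3))
E
```

```text
[0.49126425 0.03232051 0.17436186] [[0.998, 0.059, 0.001], [0.059, -0.998, -0.001], [0.001, 0.001, -1.0]] [ 0.005 -0.003  0.004 -0.002  0.002  0.001  0.001]
323 229 [322.15870704 266.01343977]
```

View pics/w14c.png

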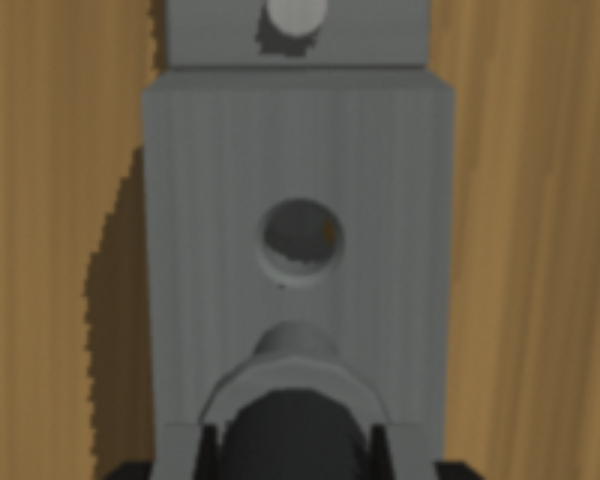

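Socket mouth at crop (301,243), with the punch foot right under the tool axis as predicted. I need about +8.6 mm in y.

Request:
apply_moves --xyz '[[0.04, 0.85, -1.5], [0, 0, -1], [0, 0, 0], [0, 0, 0], [0, 0, 0]]' --twist '[[0.05, 0, 0], [0, 0, 0], [0, 0, 0], [0, 0, 0], [0, 0, 0]]'

```text
t: 24.0
position: [0.4925, 0.0385, 0.1499]
eef_rot: [[0.998, 0.055, 0.003], [0.055, -0.998, -0.0], [0.003, 0.0, -1.0]]
ft_force: [-0.1, -0.1, -1.6]
finger_gap: 0.243
```

Request:
apply_moves --xyz '[[-0.09, 0.24, -1], [0, 0, -0.8], [0, 0, 0], [0, 0, 0], [0, 0, 0]]' --twist '[[0, 0.15, 0], [0, 0, 0], [0, 0, 0], [0, 0, 0], [0, 0, 0]]'

```text
t: 24.5
position: [0.4919, 0.0407, 0.1309]
eef_rot: [[0.999, 0.054, 0.001], [0.054, -0.999, -0.0], [0.001, 0.0, -1.0]]
ft_force: [-0.0, 0.4, -2.4]
finger_gap: 0.24
```

```bash
python3 - <<'E'
from h import *
s=readout.read_state();print(s['position'],s['eef_rot'].round(3).tolist()); im,m=wrist("w15")
u,v=proj(m,(.4917,.0408,.062)).astype(int); print(u,v)
cv2.imwrite("pics/w15c.png",cv2.resize(im[v-80:v+80,u-100:u+100],None,fx=3,fy=3))
E
```

```text
[0.49189655 0.04073097 0.13087908] [[0.999, 0.054, 0.001], [0.054, -0.999, -0.0], [0.001, 0.0, -1.0]]
321 261
```

Request:
apply_moves --xyz '[[-0.02, 0.02, -0.6], [0, 0, -0.3], [0, 0, -0.2], [0, 0, 0]]' --twist '[[0, 0, 0], [0, 0, 0], [0, 0, 0], [0, 0, 0]]'

```text
t: 24.95
position: [0.492, 0.0411, 0.1193]
eef_rot: [[0.999, 0.055, 0.002], [0.055, -0.999, 0.0], [0.002, -0.0, -1.0]]
ft_force: [0.5, -0.3, -2.7]
finger_gap: 0.24
```

Request:
apply_moves --xyz '[[-0.02, 0, -0.15], [0, 0, -0.15], [0, 0, -0.15]]' --twist '[[0, 0.05, 0], [0, 0, 0], [0, 0, 0]]'

```text
t: 25.25
position: [0.4921, 0.041, 0.1147]
eef_rot: [[0.999, 0.054, 0.002], [0.054, -0.999, 0.0], [0.002, -0.0, -1.0]]
ft_force: [-0.1, -0.2, -2.6]
finger_gap: 0.244
```

Request:
apply_moves --xyz '[[-0.02, 0, -0.15], [0, 0, -0.15], [0, 0, -0.15]]' --twist '[[0, 0.05, 0], [0, 0, 0], [0, 0, 0]]'

```text
t: 25.55
position: [0.4919, 0.0411, 0.1098]
eef_rot: [[0.999, 0.055, 0.001], [0.055, -0.999, 0.0], [0.001, -0.0, -1.0]]
ft_force: [0.1, -0.4, -2.3]
finger_gap: 0.241
```

Request:
apply_moves --xyz '[[0, 0, -0.15], [0, 0, -0.15]]' --twist '[[0, 0, 0], [0, 0, 0]]'

```text
t: 25.75
position: [0.4915, 0.0411, 0.1067]
eef_rot: [[0.999, 0.054, -0.0], [0.054, -0.999, 0.001], [0.0, -0.001, -1.0]]
ft_force: [-3.3, -0.2, 3.8]
finger_gap: 0.243
```

Request:
apply_moves --xyz '[[0, 0, -0.15], [0, 0, -0.15]]' --twist '[[0, 0, 0], [0, 0, 0]]'

```text
t: 25.95
position: [0.4913, 0.0409, 0.1046]
eef_rot: [[0.999, 0.055, -0.001], [0.055, -0.999, 0.001], [-0.001, -0.001, -1.0]]
ft_force: [-2.7, -0.9, 7.9]
finger_gap: 0.243
```

Request:
apply_moves --xyz '[[0.02, 0, -0.18], [0, 0, -0.18]]' --twist '[[0, 0, 0], [0, 0, 0]]'

```text
t: 26.15
position: [0.4914, 0.0406, 0.1023]
eef_rot: [[0.999, 0.054, -0.002], [0.054, -0.999, 0.003], [-0.002, -0.003, -1.0]]
ft_force: [-3.1, -1.0, 11.1]
finger_gap: 0.244
```

Request:
apply_moves --xyz '[[0.02, 0.02, -0.18], [0, 0, -0.18]]' --twist '[[-0.1, -0.1, 0], [0, 0, 0]]'

```text
t: 26.35
position: [0.4914, 0.0406, 0.1003]
eef_rot: [[0.999, 0.054, -0.001], [0.054, -0.999, 0.002], [-0.001, -0.002, -1.0]]
ft_force: [-3.9, -0.5, 10.2]
finger_gap: 0.241
```

Request:
apply_moves --xyz '[[0, 0, -0.2], [0, 0, -0.2], [0, 0, -0.2]]' --twist '[[0, 0, 0], [0, 0, 0], [0, 0, 0]]'

```text
t: 26.65
position: [0.4914, 0.0405, 0.097]
eef_rot: [[0.999, 0.053, -0.002], [0.053, -0.999, 0.005], [-0.002, -0.005, -1.0]]
ft_force: [-4.3, -0.2, 11.1]
finger_gap: 0.241
```

Request:
apply_moves --xyz '[[0, 0.03, -0.25], [0, 0, -0.25], [0, 0, -0.25], [0, 0, -0.25]]' --twist '[[-0.2, -0.1, 0], [0, 0, 0], [0, 0, 0], [0, 0, 0]]'

```text
t: 27.05
position: [0.4914, 0.0405, 0.0907]
eef_rot: [[0.999, 0.053, -0.001], [0.053, -0.999, 0.005], [-0.001, -0.005, -1.0]]
ft_force: [-4.9, -0.7, 9.8]
finger_gap: 0.24
```

Request:
apply_moves --xyz '[[0, 0.03, -0.25], [0, 0, -0.25], [0, 0, -0.2]]' --twist '[[-0.2, 0, 0], [0, 0, 0], [0, 0, 0]]'

```text
t: 27.35
position: [0.4914, 0.0405, 0.0863]
eef_rot: [[0.999, 0.052, -0.002], [0.052, -0.999, 0.003], [-0.002, -0.004, -1.0]]
ft_force: [-3.9, -0.7, 12.0]
finger_gap: 0.244
```

Request:
apply_moves --xyz '[[0, 0, -0.2], [0, 0, -0.2], [0, 0, -0.15]]' --twist '[[-0.1, -0.1, 0], [0, 0, 0], [0, 0, 0]]'

```text
t: 27.65
position: [0.4914, 0.0405, 0.0834]
eef_rot: [[0.999, 0.052, -0.001], [0.052, -0.999, 0.004], [-0.001, -0.004, -1.0]]
ft_force: [-4.1, -2.0, 10.4]
finger_gap: 0.245
```

Request:
apply_moves --xyz '[[0, 0, -0.18], [0, 0, -0.18]]' --twist '[[-0.1, 0, 0], [0, 0, 0]]'

```text
t: 27.85
position: [0.4915, 0.0407, 0.082]
eef_rot: [[0.999, 0.052, -0.002], [0.052, -0.999, 0.005], [-0.001, -0.005, -1.0]]
ft_force: [-7.9, 0.2, 25.8]
finger_gap: 0.238
```

The force stepped up to 26 N at TCP z 0.082, against a predicted 0.0823, so the collar is seated. Releasing.

Request:
apply_moves --xyz '[[0, 0, 0]]' --twist '[[0, 0, 0]]'

```text
t: 27.95
position: [0.4913, 0.0406, 0.0823]
eef_rot: [[0.999, 0.052, -0.002], [0.052, -0.999, 0.005], [-0.002, -0.005, -1.0]]
ft_force: [1.9, 0.9, -10.3]
finger_gap: 0.24
```

Request:
apply_moves --xyz '[[0, 0, 0], [0, 0, 0], [0, 0, 0], [0, 0, 0], [0, 0, 0], [0, 0, 0]]' --twist '[[0, 0, 0], [0, 0, 0], [0, 0, 0], [0, 0, 0], [0, 0, 0], [0, 0, 0]]' --hand 1

```text
t: 28.55
position: [0.4933, 0.0407, 0.0827]
eef_rot: [[0.999, 0.052, 0.002], [0.052, -0.999, 0.005], [0.002, -0.005, -1.0]]
ft_force: [-0.5, 0.9, 0.3]
finger_gap: 1.003
```

Request:
apply_moves --xyz '[[0, 0, 2], [0, 0, 3], [0, 0, 4], [0, 0, 4], [-0.5, -2, 2], [-1, -3, 2], [-1, -3, 2], [0, 0, 0], [0, 0, 0], [0, 0, 0], [0, 0, 0]]' --twist '[[0, 0, 0], [0, 0, 0], [0, 0, 0], [0, 0, 0], [0, 0, 0], [0, 0, 0], [0, 0, 0], [0, 0, 0], [0, 0, 0], [0, 0, 0], [0, 0, 0]]'

```text
t: 29.65
position: [0.4655, -0.041, 0.2789]
eef_rot: [[0.999, 0.054, 0.001], [0.054, -0.999, 0.004], [0.001, -0.004, -1.0]]
ft_force: [0.2, -0.0, 0.4]
finger_gap: 0.999
```

```bash
python3 - <<'E'
from h import *
s=readout.read_state();print(s['t'],s['position'],s['ft_force'],s['joint_vel'].round(3)); w,m=wrist("w16"); sc=capture("scene"); cv2.imwrite("pics/scene1.png",sc)
u,v=proj(m,(.4917,.0408,.08)).astype(int); print(u,v); v=max(v,100)
a=cv2.resize(w[v-100:v+100,max(0,u-100):max(0,u-100)+200],(400,400)); b=cv2.resize(sc[120:260,235:435],(400,280)); b=np.vstack([b,np.zeros((120,400,3),np.uint8)])
cv2.imwrite("pics/final.png",np.hstack([a,b]))
E
```

```text
29.65 [ 0.46553684 -0.04098881  0.27887805] [ 0.16742287 -0.0175691   0.41515004] [-0.005  0.007 -0.005  0.004 -0.001 -0.004 -0.   ]
356 126
```

View pics/final.png

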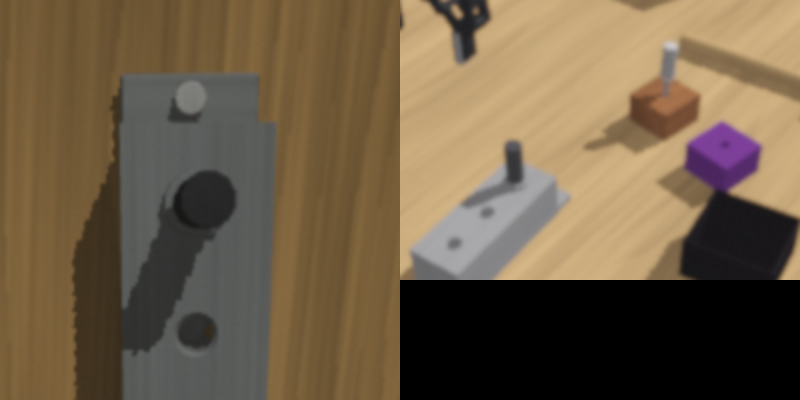

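The final view shows the punch in the +y socket with its collar on the holder and its head vertical. The pin stands in its brown stand. One numeric height check, then hand in.

```bash
python3 - <<'E'
from h import *
m=json.load(open("w16.json")); s=json.load(open("scene.json"))
for z in(.122,.128): print(z,proj(m,(.4917,.0408,z)),"seen 359.5,126",proj(s,(.4917,.0408,z)),"seen 291.5,192.5")
sign_off()
E
```

```text
0.122 [362.16286665 124.83796691] seen 359.5,126 [291.7552393  191.42471415] seen 291.5,192.5
0.128 [363.03094592 124.53621665] seen 359.5,126 [291.59819132 189.44249156] seen 291.5,192.5
the job is handed in; nothing more can be done
```

I found the clear socket, put the pin back in its stand, pressed the punch home in that socket and handed the job in at about 30 s. No verdict was reported.

- **Feeling the sockets:** in the middle socket the pin stopped early, at tool height 0.096 m with 19.5 N, so a stub lies there. In the +y socket it went 8 mm deeper and stood at 0.088 m with 5 to 11 N, so that one is clear. I did not probe the -y socket.
- **Punch:** the push past the spring ball stayed at about 10 to 12 N. The force rose to 26 N at tool height 0.082 m, where the collar was expected to seat (0.0823 m). At the last camera check the punch head was at the fully-home height to within the accuracy of the picture and looked upright. The highest measured push on the holder was about 26 N.
- **Pin:** it stands in its own stand with about a millimetre's drop on release, and the last picture still shows it there. It leans a little in the loose hole. I measured 11 mm at its top, where the hole's play should allow about 8 mm, so that reading is only good to a few mm. At the pin's centre I estimate about 3 mm, inside the 7 mm limit.
- **Disagreements:** the fixed cameras and the wrist camera differed by up to 9 mm on the pin's top, so I worked from the wrist camera. One automatic circle fit on the punch head was wrong, and I replaced it with a reading from the picture.
- **Bystanders:** I did not measure the bins, hammer and tin again at the end. I saw no unexpected forces during the travel.

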